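# Bring the hanging hot curing block over the cooling fan and leave it still

### The job

The hot connector block hangs in a swinging carrier on the bench gantry, its foot behind the low bars of the parking rest. Take the blue trolley by its black grip post, pull the carrier out over the bar and along the beam until the block is centred above the cooling fan, calm its swinging by moving the trolley, hold it still there for at least four seconds, then let go so that it stays hanging still over the fan. The carrier is hot: never touch it, never let it swing wildly, and leave the loose things on the bench alone.

Things in the scene. Friction and masses are not known exactly. Their poses are not given: they have to be found in the camera images.
- gantry: Aluminium bench gantry, fixed: two posts and a beam (24 mm square, 740 mm long, axis 250 mm above the bench). Origin on the bench below the middle of the beam; its y axis runs along the beam, x points away from the robot, to the side on which the carrier hangs. Yaw varies by up to 0.1 rad. The beam is level.
- exit_bar (a point): Middle of the exit bar of the parking rest: fixed steel bar, 12 mm diameter, along gantry x, axis 41 mm above the bench, at gantry x +100, y -175 mm; a like bar stands at y -265 mm. The foot starts between the two and has to ride over the exit bar: the carrier lags to about -0.27 rad before it slips off and swings freely.
- trolley (a joint): Blue trolley (50 x 70 x 50 mm) on the beam: position of the trolley along the beam in m, gantry +y positive, 0 in the middle, stops at -0.31 and +0.31. Moving mass nominally 0.35 kg plus the carrier; rolling friction about 2 N and 2 N per m/s, so it stays where it is left.
- grip (a point): Point on the axis of the trolley's upright round black grip post (28 mm diameter, 275 to 330 mm above the bench), 310 mm above the bench: grasp height for a gripper pointing down. The carrier's swing plane lies 100 mm from it on the gantry's +x side.
- swing (a joint): Swing angle of the carrier about its pivot on the trolley (axis along gantry x, 250 mm above the bench, 100 mm to gantry +x of the grip), rad; 0 hanging plumb, positive when the block is displaced to gantry +y. Natural period nominally 2.0 s, very lightly damped (a swing takes far more than a minute to die away): angle'' = -(9.81*angle + trolley acceleration)/1.0 m.
- carrier: Hot carrier, do not touch: rigid hanger, nominally 0.8 kg (actual mass differs), with a bronze-grey drilled block (50 x 70 x 40 mm, centre 170 mm below the pivot) holding brass connectors, and a yellow balance weight (56 mm disc, centre 85 mm above the pivot). Origin at the pivot, z up when plumb.
- foot (a point): Centre of the steel foot bar (12 mm diameter, 40 mm along x) under the block, 205 mm below the pivot, 45 mm above the bench when plumb.
- fan_center (a point): Top centre of the square black cooling fan with blue and white rotor (90 x 90 mm, 24 mm high), fixed on the bench below the carrier's path: the target. It lies on the carrier's swing plane (gantry x +100 mm), at gantry y between +40 and +220 mm.
- fan: The cooling fan, origin at the centre of its underside.
- spare_block: Loose drilled metal block with connectors, 70 x 90 x 50 mm, to leave alone; origin under its centre.
- driver: Loose screwdriver, 150 mm long, to leave alone.
- epoxy: Loose amber jar, 50 mm diameter, 60 mm high, to leave alone.
- parts_tray: Loose blue parts tray, 110 x 160 x 30 mm, to leave alone.
- solvent: Loose clear bottle with blue cap, 60 mm diameter, 150 mm high, to leave alone.
- fibre_spool: Loose orange fibre spool, 90 mm diameter, 48 mm high, to leave alone.
- wipes: Loose cardboard box of wipes, 120 x 200 x 70 mm, to leave alone.
Not all that is in view belongs to the job. Of the things like the fan, leave any that is purple or red; of the rest the larger one is meant.

How it is judged:
By the outcome, as a careful person would: the job done as asked, in the order asked, and still so for the second after the job is handed in, with the robot touching nothing.
It also fails if it takes over 61 s, if anything falls off the work surface, if the arm or the gripper's body presses on something with over 40 N, if the wrist force passes 120 N, or if a joint passes its speed limit or range.

### The arm

A 6-joint arm with a two-finger parallel gripper is mounted at the origin on the work surface. World frame = base frame: x ahead of the robot, y to its left, z up, the work surface at z = 0. Lengths are in m, angles in rad, forces in N, time in s.
With the tool pointing down it reaches from about 0.35 to 0.975 m from the base axis. Payload 4.9 kg.
Tool frame: the origin (TCP) lies on the centre line of the jaws, within the pads' length; the fingertips stand manip.tcp_to_tips ahead of it and the grasp point (between the pads) is the TCP (manip.tcp_to_tips is the distance from the TCP to the fingertips, in m); y points along the fingers, z is the direction in which the jaws open and shut, and the axes are right-handed (so a half turn about y gives the same grasp; the last joint's range is limited). The gripper opens to 85 mm and grips with 20 to 120 N. Pads are 22 mm wide; open, the fingers measure 114 mm over their backs; the gripper's body (76 mm by 85 mm) begins 54 mm behind the grasp point. The pads swing forward as they close: fully open they stand 13 mm farther back than shut.
Start: joints at [1.032, 0.053, 1.613, -0, 1.476, -0.119], TCP at [0.255, 0.571, 0.25] pointing down, gripper open.
Joint ranges: [-3.01, 3.01], [-1.01, 2.22], [0.06, 2.58], [-1.02, 4.17], [0.09, 2.62], [-3.14, 3.14]. Speed limits (rad/s): [2.57, 2.57, 3.14, 3.14, 3.14, 3.14].

### API

Orientations are given as a unit quaternion [w, x, y, z].
In Python, from plant import manip gives the robot as it stands.
- The arm moves only by the tool apply_moves, never from a script. Its argument "moves" is a list of rows, each a list of 7 numbers: the gripper's target within -1 to 1 (shut at 1, half-way at 0, fully open at -1), then the shift along the tool's x, y, z in mm, then the turn, a rotation vector about the tool's x, y, z in degrees. A call has 1 to 20 rows; each row shifts and turns the commanded pose from where the row before left it, along the tool's axes as they then stand; what a row does not reach is not made up. A row lasts 1/10 s, in which the tool goes at most 50 mm and 8.59 degrees, less where a joint would pass 70% of its speed; a pose out of reach is approached as far as the arm can. A call with a gripper value outside its range is refused whole. The fingers move at their own pace and stop on an object; the grip force is fixed at half the most. Time passes only in rows, so rows that do not move let the fingers close. It gives the time, the measured TCP pose, the force and the opening at its end, in the units of the state.
- manip.state(): the state, without advancing time (a new reading comes with each control period).
- manip.grab_frame(name): name is "side" or "top"; returns the picture (384x512x3 uint8, blue, green, red); there is no depth.
- manip.calibration(name): a dict with "mtx" (3x3 intrinsics, pixels), "T" (4x4, takes a point from camera to world coordinates). Camera axes: x right, y down, z forward; pixel columns grow to the right and rows downward; lengths in m; the calibration is good to about 2 mm. A picture is of the moment at which its call begins. calibration takes no time and is no camera call.
- manip.job_done(): hands the job in, once; it reports no verdict.
The state is a dict: "time": time; "joint_pos": joint angles; "joint_vel": joint speeds; "joint_efforts": joint torques, N m; "tool_pos": TCP position; "tool_rot": TCP orientation; "contact_force": force on the tool from outside, world axes, zero at the start; "ft_torque": the same for the moment, N m; "gripper_width": opening from 0.0 (shut) to 1.0 (fully open).
Only numpy, scipy, OpenCV 4.12 (cv2) and the standard library are available. Lean on these libraries where they do the work, as an engineer would, in place of code of your own. Each camera call takes 0.05 s, during which the arm holds its last target. There are 200 camera calls.

## Working session

There is one attempt and no reset: what is moved stays moved. The work goes in short steps, Python scripts to look and compute and a tool call to move; the robot and the scene stay as the last step left them, time stands still between calls to the robot, and variables do not carry over. Pictures are saved under pics/ and viewed, about 8 in all and at most 12, crops included, and the job is handed in when it is done.

Besides the shell and the picture viewer there is one more tool, called after "Call:" by a JSON object that holds its "op" and its "data", one argument or row to a line. apply_moves: Moves the arm, as the interface text tells. Its arguments: {"type":"object","properties":{"moves":{"type":"array","items":{"type":"array","items":{"type":"number"}}}},"required":["moves"]}

```bash
mkdir -p pics; ls; python3 - <<'E'
from plant import manip
import cv2,numpy as np
for n in("side","top"):
    cv2.imwrite(f"pics/{n}0.png",manip.grab_frame(n)); c=manip.calibration(n); print(n,np.round(c["mtx"],1).tolist(),np.round(c["T"],3).tolist())
a,b=cv2.imread("pics/side0.png"),cv2.imread("pics/top0.png")
print(manip.state(),manip.tcp_to_tips)
E
```

```text
pics
side [[375.4, 0.0, 252.3], [0.0, 375.4, 191.3], [0.0, 0.0, 1.0]] [[0.833, -0.411, 0.369, 0.179], [-0.553, -0.595, 0.584, -0.532], [-0.02, -0.69, -0.723, 0.948], [0.0, 0.0, 0.0, 1.0]]
top [[346.9, 0.0, 253.1], [0.0, 346.9, 192.6], [0.0, 0.0, 1.0]] [[0.005, -0.995, 0.096, 0.451], [-1.0, -0.005, -0.003, 0.072], [0.004, -0.096, -0.995, 1.408], [0.0, 0.0, 0.0, 1.0]]
{'time': 0.1, 'joint_pos': array([ 1.03199196e+00,  5.33059141e-02,  1.61417533e+00,  1.31069692e-05,
        1.47601974e+00, -1.19020644e-01]), 'joint_vel': array([-0.00039589,  0.00083841, -0.00174711,  0.00048352, -0.00170332,
       -0.00024913]), 'joint_efforts': array([-1.41254850e-04, -3.94907427e+01, -3.71361959e+01, -1.46210514e-04,
        3.93778275e-03,  2.17197208e-05]), 'tool_pos': array([0.25445575, 0.57026466, 0.24916546]), 'tool_rot': array([-0.69095078,  0.69222486, -0.14755129,  0.14710669]), 'contact_force': array([-0.65040657,  0.39251589,  0.19749389]), 'ft_torque': array([-0.03783288, -0.0347273 , -0.01904248]), 'gripper_width': 1.0000974930025794} 0.019
```

View pics/side0.png

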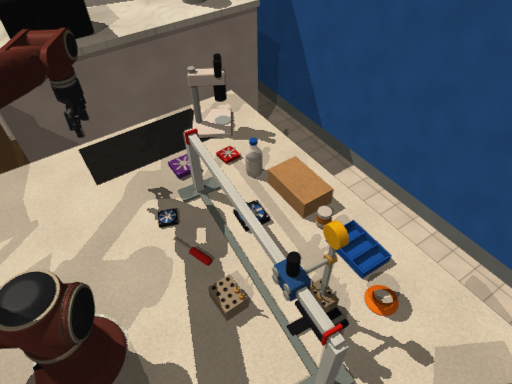

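View pics/top0.png

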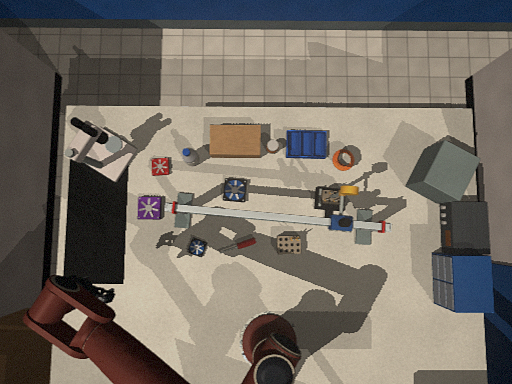

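The side view shows the trolley and black grip post at (293,262), with the yellow weight at (335,235). The fan-like things in the top view are:
- purple at (149,207)
- red at (160,166)
- small blue/white at (198,246)
- larger blue/white at (235,189), which fits: it is neither purple nor red, it is the larger of the two left, and it lies on the +x side of the beam.

Next I'll measure it and confirm in a crop.

```bash
cat >h.py <<'E'
from plant import manip
import cv2,numpy as np
def ray(n,uv):
    c=manip.calibration(n); T=c["T"]; d=T[:3,:3]@np.linalg.solve(c["mtx"],[uv[0],uv[1],1.]); return T[:3,3],d
def onz(n,uv,z):
    o,d=ray(n,uv); return o+d*(z-o[2])/d[2]
def tri(a,b):
    (o,d),(p,e)=ray("side",a),ray("top",b); s=np.linalg.lstsq(np.c_[d,-e],p-o,rcond=None)[0]
    return (o+d*s[0]+p+e*s[1])/2,np.linalg.norm(o+d*s[0]-p-e*s[1])
def proj(n,P):
    c=manip.calibration(n); q=c["mtx"]@(c["T"][:3,:3].T@(np.asarray(P)-c["T"][:3,3])); return q[:2]/q[2]
def blobs(im,lo,hi,amin=25):
    m=cv2.inRange(cv2.cvtColor(im,cv2.COLOR_BGR2HSV),lo,hi)
    k,l,s,c=cv2.connectedComponentsWithStats(m); return [(np.round(c[i],1).tolist(),s[i].tolist()) for i in range(1,k) if s[i][4]>=amin]
E
python3 - <<'E'
from h import *
S,T=cv2.imread("pics/side0.png"),cv2.imread("pics/top0.png")
for n,im in(("side",S),("top",T)):
    print(n,"yellow",blobs(im,(20,150,90),(32,255,255)))
    print(n,"red",blobs(im,(0,170,80),(6,255,255),12),blobs(im,(174,170,80),(180,255,255),12))
    print(n,"blue",blobs(im,(100,120,40),(120,255,255),60))
    print(n,"black",blobs(im,(0,0,0),(180,255,38),60))
c=lambda im,x,y,w,h,f:cv2.resize(im[y:y+h,x:x+w],None,fx=f,fy=f,interpolation=cv2.INTER_CUBIC)
cv2.imwrite("pics/crop.png",np.vstack([np.hstack([c(T,190,160,90,60,4),c(T,310,170,90,60,4)]),np.hstack([c(S,215,180,90,60,4),c(S,260,220,90,60,4)])]))
E
```

```text
side yellow [([335.5, 234.1], [324, 221, 24, 28, 484])]
side red [([189.5, 134.2], [185, 129, 12, 15, 64]), ([226.8, 155.7], [217, 150, 23, 13, 112]), ([199.5, 255.5], [189, 247, 22, 18, 163]), ([330.7, 332.6], [321, 323, 22, 22, 146])] []
side blue [([407.6, 95.6], [257, 0, 255, 270, 44444]), ([362.5, 250.8], [336, 220, 55, 58, 1573]), ([291.6, 278.6], [275, 259, 35, 41, 566])]
side black [([41.2, 41.7], [0, 0, 94, 108, 5465]), ([217.0, 65.2], [213, 54, 8, 24, 156]), ([72.6, 104.1], [52, 78, 36, 59, 959]), ([219.6, 92.2], [214, 85, 12, 16, 167]), ([136.7, 146.8], [80, 109, 113, 75, 3943]), ([170.5, 220.3], [159, 209, 19, 18, 93]), ([292.8, 264.3], [286, 252, 14, 26, 299]), ([31.2, 301.9], [0, 272, 56, 54, 1152]), ([58.9, 297.8], [48, 282, 19, 37, 114]), ([87.2, 348.5], [34, 287, 91, 97, 3604]), ([302.5, 323.4], [287, 301, 35, 40, 408]), ([333.8, 313.2], [327, 307, 15, 13, 112])]
top yellow [([348.9, 189.6], [345, 186, 8, 8, 43])]
top red [([154.3, 162.2], [152, 159, 7, 8, 32]), ([161.7, 167.9], [152, 158, 17, 17, 112]), ([173.1, 207.0], [172, 202, 3, 11, 22]), ([382.5, 226.7], [378,
[... 260 characters left out ...]
 215, 21, 16, 140]), ([480.9, 287.5], [450, 256, 62, 86, 3166])]
top black [([11.5, 22.6], [0, 18, 28, 9, 184]), ([93.7, 243.0], [41, 73, 148, 311, 10465]), ([470.4, 102.9], [465, 76, 12, 80, 282]), ([83.8, 127.0], [71, 118, 27, 19, 212]), ([102.2, 138.1], [96, 132, 12, 12, 92]), ([477.2, 184.5], [476, 167, 4, 35, 66]), ([465.4, 251.4], [442, 247, 48, 9, 307]), ([502.8, 307.4], [493, 288, 19, 39, 365]), ([59.9, 330.0], [26, 304, 58, 50, 623]), ([497.8, 355.5], [484, 315, 28, 69, 1303]), ([279.4, 336.9], [256, 321, 44, 33, 460]), ([269.2, 352.2], [256, 341, 39, 26, 178]), ([278.1, 367.9], [257, 357, 36, 27, 379]), ([42.7, 369.6], [32, 361, 18, 20, 66]), ([18.5, 378.7], [5, 372, 26, 12, 102])]
```

View pics/crop.png

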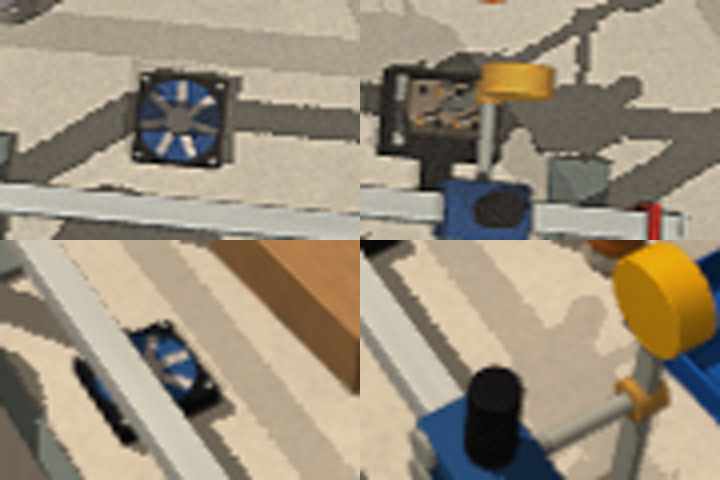

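The fan crop confirms a black frame with a blue/white rotor, top centre at about (235,189.5). The post silhouette centre is about (345.4,222) in the top view and (293,265) in the side view.

```bash
python3 - <<'E'
from h import *
a=tri((190.5,135.5),(174,207.5)); b=tri((331.5,333),(382,226.8)); print("caps",a,b,np.linalg.norm(a[0]-b[0]))
A=onz("top",(174.2,207.5),.262);B=onz("top",(382,226.8),.262);print(A,B,np.linalg.norm(A-B))
y=(A-B)[:2]; y/=np.linalg.norm(y); x=np.array([y[1],-y[0]]); print("yaw",np.arctan2(-y[0],y[1]))
O=((A+B)/2)[:2]
g=lambda P:(np.round([(P[:2]-O)@x,(P[:2]-O)@y],4),np.round(P,4))
print("post",tri((293,265),(345.4,222))[1],g(tri((293,265),(345.4,222))[0]),g(onz("top",(345.4,222),.3025)),g(onz("side",(293,265),.3025)))
print("fan",g(onz("top",(235,189.5),.024)))
print("weight",g(tri((335.5,234.1),(347.5,191))[0]))
E
```

```text
caps (array([0.51162683, 0.33183889, 0.2499433 ]), np.float64(0.0004548169082792662)) (array([ 0.45201938, -0.36089006,  0.25411091]), np.float64(0.002556156216924614)) 0.6953012469151341
[0.51120545 0.32838272 0.262     ] [ 0.45096249 -0.357171    0.262     ] 0.6881955567414259
yaw -0.08764974346216282
post 0.0014491890983781529 (array([ 0.0025, -0.2122]), array([ 0.465 , -0.226 ,  0.3007])) (array([ 0.0031, -0.2121]), array([ 0.4656, -0.2259,  0.3025])) (array([ 0.0011, -0.2129]), array([ 0.4636, -0.2265,  0.3025]))
fan (array([0.1021, 0.1638]), array([0.5972, 0.1398, 0.024 ]))
weight (array([ 0.102 , -0.2065]), array([ 0.5646, -0.229 ,  0.3306]))
```

```bash
python3 - <<'E'
from h import *
from scipy.spatial.transform import Rotation as R
s=manip.state(); q=s["tool_rot"]; r=R.from_quat(np.r_[q[1:],q[0]]); M=r.as_matrix(); print(np.round(M,3))
yaw=-.0876; gx=np.array([np.cos(yaw),np.sin(yaw),0]); gy=np.array([-np.sin(yaw),np.cos(yaw),0]);D=np.array([0,0,-1.])
for sg in(1,-1):
    W=np.c_[sg*gx,D,sg*gy]; rv=(r.inv()*R.from_matrix(W)).as_rotvec(degrees=True); print(sg,np.round(rv,2))
    d=np.array([.465,-.226,.31])-s["tool_pos"]; print(np.round(W.T@d*1000,1))
E
```

```text
[[ 0.913 -0.001  0.408]
 [-0.408 -0.002  0.913]
 [-0.    -1.    -0.002]]
1 [  0.11 -19.03  -0.03]
[ 279.4  -60.8 -774.8]
-1 [4.0000e-02 1.6097e+02 1.5000e-01]
[-279.4  -60.8  774.8]
```

Call:
{"op": "apply_moves", "data": {
  "moves": [
    [-1,0,-40,0,0,-3.81,0],
    [-1,0,-40,0,0,-3.81,0],
    [-1,0,-40,0,0,-3.81,0],
    [-1,0,-40,0,0,-3.81,0],
    [-1,0,-40,0,0,-3.79,0],
    [-1,14,0,-38.7,0,0,0],
    [-1,14,0,-38.7,0,0,0],
    [-1,14,0,-38.7,0,0,0],
    [-1,14,0,-38.7,0,0,0],
    [-1,14,0,-38.7,0,0,0],
    [-1,14,0,-38.7,0,0,0],
    [-1,14,0,-38.7,0,0,0],
    [-1,14,0,-38.7,0,0,0],
    [-1,14,0,-38.7,0,0,0],
    [-1,14,0,-38.7,0,0,0],
    [-1,14,0,-38.7,0,0,0],
    [-1,14,0,-38.7,0,0,0],
    [-1,14,0,-38.7,0,0,0],
    [-1,14,0,-38.7,0,0,0],
    [-1,14,0,-38.7,0,0,0]
  ]
}}

```text
time: 2.1
tool_pos: [0.413, -0.0276, 0.45]
tool_rot: [0.706, -0.706, 0.031, -0.031]
contact_force: [0.7, -0.1, -0.5]
gripper_width: 1.006
```

Call:
{"op": "apply_moves", "data": {
  "moves": [
    [-1,14,0,-38.7,0,0,0],
    [-1,14,0,-38.7,0,0,0],
    [-1,14,0,-38.7,0,0,0],
    [-1,14,0,-38.7,0,0,0],
    [-1,14,0,-38.7,0,0,0],
    [-1,0,0,0,0,0,0]
  ]
}}

```text
time: 2.7
tool_pos: [0.466, -0.2285, 0.4478]
tool_rot: [0.707, -0.706, 0.034, -0.031]
contact_force: [-0.4, -0.0, -1.2]
gripper_width: 1.003
```

```bash
cat >>h.py <<'E'
from scipy.spatial.transform import Rotation as R
yaw=-.0876; gx=np.array([np.cos(yaw),np.sin(yaw),0]); gy=np.array([-np.sin(yaw),np.cos(yaw),0]);D=np.array([0,0,-1.]); W=np.c_[gx,D,gy]
O=np.array([.48108,-.01439,0])
def err(P):
    s=manip.state(); q=s["tool_rot"]; r=R.from_quat(np.r_[q[1:],q[0]])
    print("t",s["time"],"tcp",np.round(s["tool_pos"],4),"gantry",np.round(W.T@(s["tool_pos"]-O),4),"togo",np.round(r.as_matrix().T@(np.array(P)-s["tool_pos"])*1000,1),"turn",np.round((r.inv()*R.from_matrix(W)).as_rotvec(degrees=True),2),"F",np.round(s["contact_force"],1),s["gripper_width"])
E
python3 - <<'E'
from h import *
err([.4645,-.226,.31])
cv2.imwrite("pics/s1.png",manip.grab_frame("side")[180:360,210:410].repeat(3,0).repeat(3,1))
E
```

```text
t 2.7 tcp [ 0.466  -0.2285  0.4478] gantry [ 0.0037 -0.4478 -0.2146] togo [ -1.2 137.8   2.2] turn [-0.06 -0.28 -0.22] F [-0.4 -0.  -1.2] 1.0030733906915763
```

View pics/s1.png

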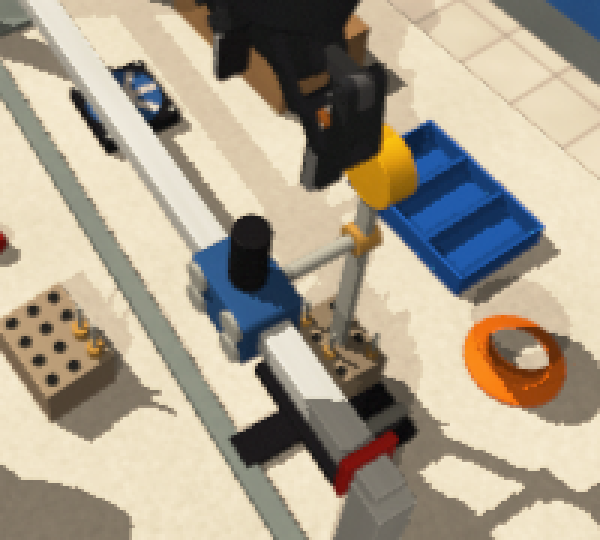

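The open gripper (crop about (310,90)) stands above the post (250,250) with nothing in the way. I'll descend and grip.

Call:
{"op": "apply_moves", "data": {
  "moves": [
    [-1,-1.5,25,2,0,0,0],
    [-1,0,35,0,0,0,0],
    [-1,0,35,0,0,0,0],
    [-1,0,28,0,0,0,0],
    [-1,0,15,0,0,0,0],
    [-1,0,0,0,0,0,0],
    [1,0,0,0,0,0,0],
    [1,0,0,0,0,0,0],
    [1,0,0,0,0,0,0],
    [1,0,0,0,0,0,0],
    [1,0,0,0,0,0,0],
    [1,0,0,0,0,0,0],
    [1,0,0,0,0,0,0],
    [1,0,0,0,0,0,0]
  ]
}}

```text
time: 4.15
tool_pos: [0.465, -0.2231, 0.3139]
tool_rot: [-0.706, 0.707, -0.03, 0.032]
contact_force: [-0.1, 0.2, 6.3]
gripper_width: 0.314
```

```bash
python3 - <<'E'
from h import *
err([.4645,-.226,.31])
S,T=manip.grab_frame("side"),manip.grab_frame("top")
for n,im in(("side",S),("top",T)):
    print(n,"yellow",blobs(im,(20,150,90),(32,255,255),15))
    print(n,"blue",[b for b in blobs(im,(100,120,40),(120,255,255),30) if b[1][4]<1000])
q=-.212
# predicted yellow-weight px vs swing angle, plus how visible
for th in(0,-.1,-.27,.1):
    P=O+gx*.1+gy*(q-.085*np.sin(th))+np.array([0,0,.25+.085*np.cos(th)]); print(th,np.round(proj("side",P),1),np.round(proj("top",P),1))
E
```

```text
t 4.15 tcp [ 0.465  -0.2231  0.3139] gantry [ 0.0022 -0.3139 -0.2093] togo [-0.2  3.9 -3. ] turn [ 0.07 -0.01  0.12] F [-0.1  0.2  6.3] 0.31389921567093526
side yellow [([335.5, 234.1], [324, 220, 24, 29, 495])]
side blue [([291.3, 279.1], [275, 261, 35, 39, 539])]
top yellow [([348.9, 189.4], [345, 186, 8, 8, 45])]
top blue [([306.7, 143.8], [286, 130, 40, 29, 856]), ([185.9, 151.9], [183, 149, 7, 7, 41])]
0 [335.  235.3] [350.2 190.8]
-0.1 [332.4 232.5] [347.5 190.5]
-0.27 [328.  228.5] [342.7 190.2]
0.1 [337.5 238.4] [352.9 191. ]
```

Call:
{"op": "apply_moves", "data": {
  "moves": [
    [1,0,0,4,0,0,0],
    [1,0,0,7,0,0,0],
    [1,0,0,8,0,0,0],
    [1,0,0,8,0,0,0],
    [1,0,0,8,0,0,0],
    [1,0,0,8,0,0,0],
    [1,0,0,8,0,0,0],
    [1,0,0,8,0,0,0],
    [1,0,0,6,0,0,0],
    [1,0,0,4,0,0,0],
    [1,0,0,0,0,0,0],
    [1,0,0,0,0,0,0]
  ]
}}

```text
time: 5.45
tool_pos: [0.4709, -0.1538, 0.3138]
tool_rot: [-0.706, 0.707, -0.03, 0.031]
contact_force: [-1.8, 2.1, 5.6]
gripper_width: 0.311
```

```bash
cat >>h.py <<'E'
C0=None
def wy(S):
    b=max(blobs(S,(20,150,90),(32,255,255),15),key=lambda b:b[1][4])
    o,d=ray("side",b[0]); k=(.1-(o-O)@gx)/(d@gx); return (o+k*d-O)@gy,(o+k*d)[2],b[1][4]
def look():
    s=manip.state(); q=(s["tool_pos"]-O)@gy; S=manip.grab_frame("side"); y,z,a=wy(S); return s["time"],q,y,z,a,S
E
python3 - <<'E'
from h import *
print("base",wy(cv2.imread("pics/side0.png")))
for i in range(3): r=look(); print(np.round(r[:5],4))
err([0,0,0])
c=np.vstack([r[5][210:360,250:400]]).repeat(4,0).repeat(4,1); cv2.imwrite("pics/s2.png",c)
E
```

```text
base (np.float64(-0.212627699844591), np.float64(0.33972388996000935), 484)
[ 5.450e+00 -1.398e-01 -1.245e-01  3.372e-01  4.170e+02]
[ 5.500e+00 -1.398e-01 -1.245e-01  3.372e-01  4.200e+02]
[ 5.550e+00 -1.398e-01 -1.241e-01  3.372e-01  4.130e+02]
t 5.6 tcp [ 0.4709 -0.1538  0.3139] gantry [ 0.0021 -0.3139 -0.1398] togo [-483.   313.1  112.1] turn [0.   0.01 0.09] F [-1.2  2.   6.4] 0.3152276425304416
```

View pics/s2.png

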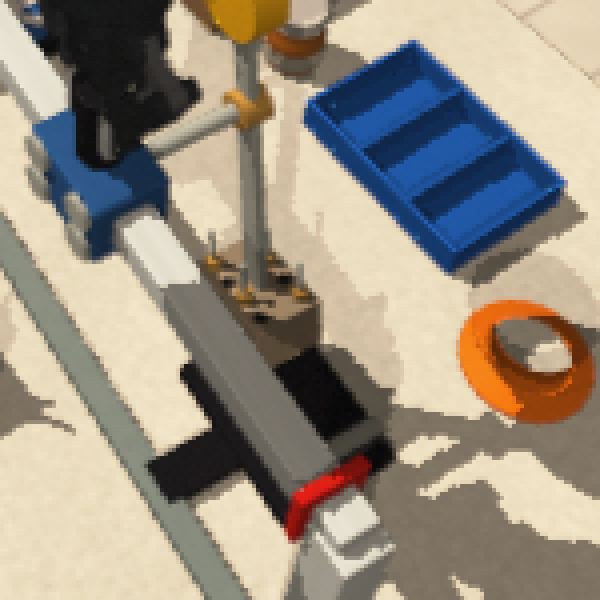

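Trolley and post moved together: the grip is at (100,130) in the crop and the carrier is lagging. The measured θ of about -0.22 at q = -0.14 agrees with the geometry. Next I'll plan the pull-off with swing cancelling.

```bash
cat >plan.py <<'E'
import numpy as np
from scipy.optimize import least_squares
def sim(d,q0,th,om,tau=0.05,bar=None,dt=.002,W2=9.81,trace=False):
    # rows d (m per 0.1 s), arm lag tau (2nd order), optional exit bar at y=bar
    qc=q=q0; v=0.; out=[]
    for di in d:
        for k in range(50):
            qc+=di/50; a=((qc-q)/tau-2*v)/tau; v+=a*dt; q+=v*dt
            al=-(W2*th+a)
            if bar is not None:
                fy,fz=q+.205*np.sin(th)-bar,.209-.205*np.cos(th); r=np.hypot(fy,fz); p=.012-r
                if p>0: al+=(4e5*p)*.205*(fy*np.cos(th)+fz*np.sin(th))/r-20*om
            om+=al*dt; th+=om*dt
        out.append((q,v,th,om))
    return np.array(out)
E
python3 - <<'E'
from plan import *
import time
N=20; bars=(-.178,-.175,-.172); target=.16
def res(d,full=False):
    d=np.r_[d[:N],0,0]; r=[]
    for b in bars:
        o=sim(d,-.14,-.22,0,bar=b); e=o[-1]; r+= [ (e[2])*20,e[3]/3.13*20]
    r+=[(sum(d)-.30)*300]
    return np.r_[r,np.diff(np.r_[0,d])*25,np.clip(np.abs(d)-.033,0,1)*300]
d0=np.r_[[.004]*5,[.28/15]*15]
s=least_squares(res,d0,max_nfev=25); d=np.round(s.x,3); print((d*1000).tolist(),sum(d))
for b in (-.18,-.175,-.17):
    o=sim(np.r_[d,0,0],-.14,-.22,0,bar=b); print(b,"end",np.round(o[-1],3),"th",np.round(o[:,2],2).tolist(),"amp",np.hypot(o[-1,2],o[-1,3]/3.13).round(3))
E
```

```text
[11.0, 6.0, 2.0, -1.0, 3.0, 9.0, -5.0, -13.0, -3.0, 11.0, 21.0, 30.0, 34.0, 34.0, 34.0, 34.0, 34.0, 31.0, 21.0, 7.0] 0.30000000000000004
-0.18 end [ 0.159  0.009 -0.301  0.086] th [-0.31, -0.38, -0.41, -0.4, -0.34, -0.26, -0.15, -0.02, 0.12, 0.23, 0.32, 0.36, 0.36, 0.32, 0.25, 0.16, 0.04, -0.07, -0.17, -0.25, -0.29, -0.3] amp 0.302
-0.175 end [ 0.159  0.009 -0.022 -0.241] th [-0.23, -0.25, -0.27, -0.27, -0.28, -0.28, -0.26, -0.21, -0.13, -0.05, 0.02, 0.08, 0.13, 0.16, 0.17, 0.17, 0.15, 0.12, 0.07, 0.04, 0.0, -0.02] amp 0.08
-0.17 end [0.159 0.009 0.355 0.389] th [-0.21, -0.25, -0.28, -0.29, -0.26, -0.28, -0.29, -0.27, -0.26, -0.25, -0.28, -0.29, -0.29, -0.26, -0.21, -0.13, -0.05, 0.04, 0.14, 0.22, 0.3, 0.35] amp 0.376
```

```bash
python3 - <<'E'
from plan import *
def run(d,b):
    i=sim([0]*1,-.14,-.16,0,bar=b)
    from scipy.optimize import brentq
    th=brentq(lambda t:np.hypot(-.14+.205*np.sin(t)-b,.209-.205*np.cos(t))-.012,-.27,-.1)
    return th,sim(d,-.14,th,0,bar=b)
for d in ([3,6,8,8,8,6,3]+[0]*8,[3,6,8,8,10,13,16,18,19,19,18,16,13,10,6,3,0,0],[3,6,8,10,15,20,22,22,22,22,22,18,13,8,4,0,0]):
  print(sum(d))
  for b in (-.179,-.175,-.171):
    th,o=run(np.array(d)/1000,b); print(" ",b,round(th,2),"min/max",o[:,2].min().round(2),o[:,2].max().round(2),"amp",np.hypot(o[-1,2],o[-1,3]/3.13).round(3))
E
```

```text
42Traceback (most recent call last):
  File "<stdin>", line 10, in <module>
  File "<stdin>", line 5, in run
    r = _zeros._brentq(f, a, b, xtol, rtol, maxiter, args, full_output, disp)
ValueError: f(a) and f(b) must have different signs
```

```bash
python3 - <<'E'
from plan import *
from scipy.optimize import brentq
def run(d,b):
    f=lambda t:np.hypot(-.14+.205*np.sin(t)-b,.209-.205*np.cos(t))-.012
    g=np.arange(-.3,-.1,.002); k=[x for x in g if f(x)>0 and f(x+.002)<=0][0]
    th=brentq(f,k,k+.002)
    return th,sim(d,-.14,th,0,bar=b)
for d in ([3,6,8,8,8,6,3]+[0]*8,[3,6,8,8,10,13,16,18,19,19,18,16,13,10,6,3,0,0],[3,6,8,10,15,20,22,22,22,22,22,18,13,8,4,0,0]):
  print(sum(d))
  for b in (-.179,-.175,-.171):
    th,o=run(np.array(d)/1000,b); print(" ",b,round(th,2),"min/max",o[:,2].min().round(2),o[:,2].max().round(2),"amp",np.hypot(o[-1,2],o[-1,3]/3.13).round(3))
E
```

```text
42
  -0.179 -0.23 min/max -0.28 0.3 amp 0.299
  -0.175 -0.21 min/max -0.28 0.29 amp 0.297
  -0.171 -0.2 min/max -0.28 0.29 amp 0.294
186
  -0.179 -0.23 min/max -0.28 0.27 amp 0.266
  -0.175 -0.21 min/max -0.28 0.28 amp 0.278
  -0.171 -0.2 min/max -0.28 0.29 amp 0.289
215
  -0.179 -0.23 min/max -0.28 0.29 amp 0.289
  -0.175 -0.21 min/max -0.28 0.3 amp 0.302
  -0.171 -0.2 min/max -0.28 0.31 amp 0.314
```

Call:
{"op": "apply_moves", "data": {
  "moves": [
    [1,0,0,3,0,0,0],
    [1,0,0,6,0,0,0],
    [1,0,0,8,0,0,0],
    [1,0,0,8,0,0,0],
    [1,0,0,10,0,0,0],
    [1,0,0,13,0,0,0],
    [1,0,0,16,0,0,0],
    [1,0,0,18,0,0,0],
    [1,0,0,19,0,0,0],
    [1,0,0,19,0,0,0],
    [1,0,0,18,0,0,0],
    [1,0,0,16,0,0,0],
    [1,0,0,13,0,0,0],
    [1,0,0,10,0,0,0],
    [1,0,0,6,0,0,0],
    [1,0,0,3,0,0,0],
    [1,0,0,0,0,0,0]
  ]
}}

```text
time: 7.3
tool_pos: [0.4868, 0.0318, 0.3139]
tool_rot: [0.707, -0.706, 0.031, -0.031]
contact_force: [-2.8, 2.8, 6.9]
gripper_width: 0.311
```

```bash
python3 - <<'E'
from h import *
import pickle
L=[]
for i in range(20):
    for n in("side","top"):
        s=manip.state(); L.append((n,s["time"],(s["tool_pos"]-O)@gy,manip.grab_frame(n)))
pickle.dump(L,open("seq1.pkl","wb"))
for n,t,q,im in L:
    b=blobs(im,(20,150,90),(32,255,255),10); print(n[0],round(t,3),round(q,4),max(b,key=lambda b:b[1][4]) if b else None)
c=lambda im,x,y,w,h,f:cv2.resize(im[y:y+h,x:x+w],None,fx=f,fy=f,interpolation=cv2.INTER_NEAREST)
cv2.imwrite("pics/s3.png",np.hstack([c(L[0][3],190,120,150,180,3)[:,:400],c(L[1][3],190,140,130,100,3)[:540] if 0 else cv2.copyMakeBorder(c(L[1][3],190,140,130,120,3),0,180,0,0,0)]))
E
```

```text
s 7.3 0.0465 ([274.5, 165.6], [266, 154, 18, 24, 320])
t 7.35 0.0465 ([270.1, 182.4], [266, 179, 9, 8, 49])
s 7.4 0.0465 ([273.3, 164.0], [265, 153, 18, 24, 312])
t 7.45 0.0465 ([267.9, 182.4], [263, 179, 9, 8, 45])
s 7.5 0.0465 ([271.9, 162.1], [263, 151, 19, 24, 314])
t 7.55 0.0465 ([265.6, 182.1], [261, 178, 10, 8, 47])
s 7.6 0.0465 ([270.2, 160.2], [262, 149, 18, 24, 305])
t 7.65 0.0465 ([263.2, 181.8], [259, 178, 9, 8, 48])
s 7.7 0.0465 ([268.8, 158.8], [260, 148, 18, 23, 298])
t 7.75 0.0465 ([261.2, 181.3], [258, 178, 7, 8, 43])
s 7.8 0.0465 ([267.6, 157.6], [259, 147, 18, 23, 293])
t 7.85 0.0465 ([259.9, 180.8], [257, 178, 7, 7, 34])
s 7.9 0.0465 ([266.8, 156.8], [259, 146, 17, 23, 293])
t 7.95 0.0465 ([258.9, 180.4], [256, 178, 7, 8, 31])
s 8.0 0.0465 ([266.1, 156.3], [258, 146, 17, 22, 287])
t 8.05 0.0465 ([258.3, 180.6], [256, 178, 5, 8, 29])
s 8.1 0.0465 ([266.0, 156.3], [258, 146, 17, 23, 284])
t 8.15 0.0465 ([258.6, 180.6], [256, 178, 6, 8, 33])
s 8.2 0.0465 ([266.4, 156.5], [258, 146, 18, 23, 289])
t 8.25 0.0465 ([259.5, 180.9], [257, 178, 6, 8, 38])
s 8.3 0.0465 ([267.
[... 361 characters left out ...]
 8.65 0.0465 ([267.1, 182.2], [263, 178, 8, 9, 46])
s 8.7 0.0465 ([272.7, 163.2], [264, 152, 18, 24, 313])
t 8.75 0.0465 ([269.5, 182.5], [265, 179, 9, 8, 48])
s 8.8 0.0465 ([273.8, 164.8], [265, 154, 19, 23, 310])
t 8.85 0.0465 ([271.2, 182.5], [267, 179, 8, 8, 45])
s 8.9 0.0465 ([274.8, 166.1], [266, 155, 18, 24, 310])
t 8.95 0.0465 ([272.6, 182.7], [269, 179, 8, 8, 50])
s 9.0 0.0465 ([275.4, 167.0], [267, 156, 18, 23, 316])
t 9.05 0.0465 ([272.4, 182.9], [267, 179, 10, 9, 51])
s 9.1 0.0465 ([275.4, 167.1], [267, 156, 18, 24, 316])
t 9.15 0.0465 ([272.5, 182.5], [269, 179, 8, 8, 51])
s 9.2 0.0465 ([275.1, 166.6], [267, 155, 18, 24, 316])
t 9.25 0.0465 ([271.6, 182.4], [268, 179, 8, 8, 44])
```

View pics/s3.png

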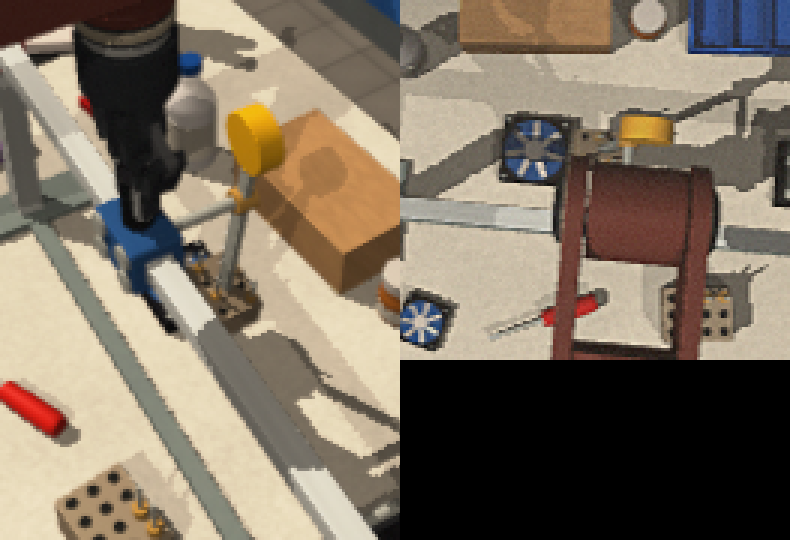

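The carrier is clear of the bar and swinging freely, with the yellow weight unobstructed in the side view (crop (255,138)) and in the top view. I'll fit the swing and plan the cancelling move.

```bash
cat >>plan.py <<'E'
def fit(seq,W=None):
    from h import wy,ray,O,gx,gy,blobs
    from scipy.optimize import least_squares
    D=[(t,wy(im)[0]-q) for n,t,q,im in seq if n=="side"]; t,y=np.array(D).T; T=t[-1]
    def f(p): w=W or p[3]; return p[0]+p[1]*np.cos(w*(t-T))+p[2]*np.sin(w*(t-T))-y
    s=least_squares(f,[y.mean(),0.01,0.01]+([] if W else [3.13])); p=s.x; w=W or p[3]
    return T,p[0],-p[1]/.085,-p[2]*w/.085,w,np.std(s.fun)/.085   # time, offset, theta, omega at T
def adv(th,om,w,dt): c,s=np.cos(w*dt),np.sin(w*dt); return th*c+om/w*s,om*c-th*w*s
def cancel(th,om,q0,qf,N,w,dmax=.03,smooth=8):
    def r(d):
        o=sim(np.r_[d,0,0],q0,th,om,W2=w*w); e=o[-1]
        return np.r_[e[2]*100,e[3]/w*100,(d.sum()-qf+q0)*1000,np.diff(np.r_[0,d,0])*smooth,np.clip(np.abs(d)-dmax,0,1)*300]
    d=np.round(least_squares(r,np.full(N,(qf-q0)/N)).x,4); o=sim(np.r_[d,0,0,0],q0,th,om,W2=w*w)
    print((d*1000).round(1).tolist(),"end q",o[-1,0].round(4),"q range",o[:,0].min().round(3),o[:,0].max().round(3),"maxth",abs(o[:,2]).max().round(3),"amp",np.hypot(o[-1,2],o[-1,3]/w).round(4)); return d
E
python3 - <<'E'
import pickle; from plan import *; from h import manip
L=pickle.load(open("seq1.pkl","rb")); T,m,th,om,w,e=fit(L); now=manip.state()["time"]
print(T,"off",m,"th,om",th,om,"w",w,"amp",np.hypot(th,om/w),"noise",e,"now",now)
th,om=adv(th,om,w,now-T); print("now",th,om)
for N in(20,25,30): cancel(th,om,.0465,.164,N,w)
E
```

```text
9.2 off -0.0025382754925540223 th,om 0.24200986835440158 -0.3616972717792072 w 3.1714656175731415 amp 0.2675361209998356 noise 0.0046412555807399895 now 9.3
now 0.1943741978894814 -0.583017238417337
[8.4, 8.9, 3.8, -4.5, -13.6, -21.3, -25.9, -26.2, -22.1, -13.8, -2.7, 9.6, 20.8, 28.4, 30.0, 30.0, 30.0, 30.0, 29.3, 18.4] end q 0.1638 q range -0.058 0.164 maxth 0.228 amp 0.0046
[-3.7, -8.5, -13.7, -18.4, -21.9, -23.6, -23.1, -20.4, -15.5, -8.8, -0.9, 7.4, 15.4, 22.3, 27.4, 30.0, 30.0, 30.0, 29.5, 26.7, 22.1, 16.6, 10.9, 5.8, 2.0] end q 0.1641 q range -0.109 0.164 maxth 0.204 amp 0.0007
[-2.2, -5.6, -9.4, -12.9, -15.7, -17.0, -16.6, -14.3, -10.2, -4.6, 2.1, 9.2, 16.2, 22.4, 27.0, 29.7, 30.0, 30.0, 28.6, 25.2, 20.1, 14.1, 7.7, 1.7, -3.3, -6.9, -8.7, -8.6, -6.8, -3.6] end q 0.1641 q range -0.06 0.2 maxth 0.221 amp 0.001
```

```bash
python3 - <<'E'
import pickle; from plan import *
for k in (5,7,9,11):
  th,om=adv(.1944,-.583,3.1715,k*.1)
  for N in(20,25): print(k,N,end=" "); cancel(th,om,.0465,.164,N,3.1715)
E
```

```text
5 20 [-15.5, -24.2, -26.2, -22.4, -13.9, -2.7, 9.4, 20.1, 27.5, 30.0, 30.0, 30.0, 30.0, 27.8, 21.4, 12.5, 3.2, -4.3, -8.3, -7.1] end q 0.1639 q range -0.054 0.181 maxth 0.245 amp 0.0016
5 25 [-5.5, -8.6, -9.0, -6.8, -2.3, 3.7, 10.6, 17.5, 23.6, 27.9, 30.0, 30.0, 30.0, 27.3, 22.1, 15.2, 7.3, -0.7, -8.1, -13.8, -17.5, -18.6, -17.0, -13.0, -6.9] end q 0.164 q range 0.016 0.257 maxth 0.257 amp 0.0018
7 20 [-12.0, -16.2, -13.3, -5.3, 5.6, 16.8, 25.8, 30.0, 30.0, 30.0, 30.0, 30.0, 26.7, 17.8, 5.9, -6.6, -17.1, -23.0, -22.6, -14.8] end q 0.1644 q range 0.003 0.244 maxth 0.261 amp 0.0037
7 25 [-0.7, 0.8, 4.4, 9.4, 15.2, 21.0, 25.8, 29.0, 30.0, 30.0, 29.9, 27.1, 21.9, 14.9, 6.8, -1.6, -9.4, -16.0, -20.7, -23.1, -23.1, -20.9, -16.7, -11.3, -5.3] end q 0.164 q range 0.046 0.309 maxth 0.264 amp 0.0016
9 20 [-1.3, 1.4, 7.1, 14.3, 21.6, 27.2, 30.0, 30.0, 30.0, 30.0, 26.0, 18.4, 8.4, -2.6, -13.0, -21.4, -26.3, -26.8, -22.4, -13.1] end q 0.1642 q range 0.046 0.286 maxth 0.191 amp 0.0034
9 25 [4.8, 10.7, 17.0, 22.9, 27.4, 30.0, 30.0, 30.0, 29.9, 27.0, 21.7, 14.6, 6.5, -1.8, -9.5, -15.9, -20.4, -22.7, -22.7, -20.7, -17.1, -12.4, -7.6, -3.4, -0.6] end q 0.1642 q range 0.048 0.316 maxth 0.19 amp 0.0004
11 20 [10.0, 19.0, 25.9, 29.8, 30.0, 30.0, 30.0, 28.0, 22.9, 15.3, 6.5, -2.5, -10.7, -17.2, -21.2, -22.6, -21.2, -17.4, -11.8, -5.5] end q 0.1639 q range 0.049 0.291 maxth 0.183 amp 0.0016
11 25 [8.6, 16.6, 23.2, 27.9, 30.0, 30.0, 29.3, 25.9, 20.3, 13.1, 5.2, -2.7, -9.8, -15.5, -19.2, -20.7, -20.0, -17.3, -13.0, -7.9, -2.7, 1.8, 4.8, 5.8, 4.2] end q 0.1643 q range 0.049 0.274 maxth 0.188 amp 0.001
```

Call:
{"op": "apply_moves", "data": {
  "moves": [
    [1,0,0,0,0,0,0],
    [1,0,0,0,0,0,0],
    [1,0,0,0,0,0,0],
    [1,0,0,0,0,0,0],
    [1,0,0,0,0,0,0],
    [1,0,0,-5.5,0,0,0],
    [1,0,0,-8.5,0,0,0],
    [1,0,0,-9,0,0,0],
    [1,0,0,-7,0,0,0],
    [1,0,0,-2.5,0,0,0],
    [1,0,0,3.5,0,0,0],
    [1,0,0,10.5,0,0,0],
    [1,0,0,17.5,0,0,0],
    [1,0,0,23.5,0,0,0],
    [1,0,0,28,0,0,0],
    [1,0,0,30,0,0,0],
    [1,0,0,30,0,0,0],
    [1,0,0,30,0,0,0],
    [1,0,0,27.5,0,0,0],
    [1,0,0,22,0,0,0]
  ]
}}

```text
time: 11.3
tool_pos: [0.5031, 0.2219, 0.3138]
tool_rot: [-0.706, 0.707, -0.031, 0.031]
contact_force: [-4.2, -2.0, 7.8]
gripper_width: 0.312
```

Call:
{"op": "apply_moves", "data": {
  "moves": [
    [1,0,0,15,0,0,0],
    [1,0,0,7.5,0,0,0],
    [1,0,0,-0.5,0,0,0],
    [1,0,0,-8,0,0,0],
    [1,0,0,-14,0,0,0],
    [1,0,0,-17.5,0,0,0],
    [1,0,0,-18.5,0,0,0],
    [1,0,0,-17,0,0,0],
    [1,0,0,-13,0,0,0],
    [1,0,0,-7,0,0,0],
    [1,0,0,0,0,0,0],
    [1,0,0,0,0,0,0]
  ]
}}

```text
time: 12.5
tool_pos: [0.4967, 0.1474, 0.3138]
tool_rot: [-0.706, 0.707, -0.031, 0.031]
contact_force: [-4.7, -0.6, 6.7]
gripper_width: 0.307
```

```bash
cat >watch.py <<'E'
from h import *; import pickle,sys; from plan import *
n=int(sys.argv[1]); qf=float(sys.argv[2]); L=[]
for i in range(n):
    s=manip.state(); L.append(("side",s["time"],(s["tool_pos"]-O)@gy,manip.grab_frame("side")))
pickle.dump(L,open("seqn.pkl","wb"))
T,m,th,om,w,e=fit(L,3.1715); now=manip.state()["time"]; th,om=adv(th,om,w,now-T); q=L[-1][2]
print("now",now,"q",q,"off",m,"th,om",th,om,"amp",np.hypot(th,om/w),"noise",e); err([0,0,0])
for N in(12,16,20): cancel(th,om,q,qf,N,w)
E
python3 watch.py 22 .164
python3 - <<'E'
from h import *
T=manip.grab_frame("top"); cv2.imwrite("pics/t4.png",cv2.resize(T[150:230,180:290],None,fx=7,fy=7,interpolation=cv2.INTER_CUBIC))
E
```

```text
now 13.6 q 0.16275967535489227 off -0.0024911425925586224 th,om 0.08939027924030817 -0.0374162523394967 amp 0.09016544020905966 noise 0.005315844679226813
t 13.6 tcp [0.4967 0.1476 0.3138] gantry [ 0.0014 -0.3138  0.1628] togo [-481.7  314.2 -190.4] turn [ 0.04 -0.01 -0.02] F [-5.1 -2.2  7.5] 0.3134928300860999
[20.0, 24.1, 17.5, 5.4, -7.6, -17.5, -22.0, -20.2, -12.9, -2.7, 6.8, 10.2] end q 0.1638 q range 0.15 0.225 maxth 0.075 amp 0.0022
[9.7, 13.2, 11.7, 6.9, 0.3, -6.4, -12.0, -15.3, -15.8, -13.4, -8.6, -2.3, 4.1, 9.2, 11.2, 8.7] end q 0.1639 q range 0.133 0.202 maxth 0.078 amp 0.0021
[3.3, 4.5, 4.0, 2.0, -0.8, -4.0, -6.9, -9.2, -10.4, -10.4, -9.1, -6.5, -3.1, 0.8, 4.6, 7.8, 9.9, 10.4, 9.0, 5.4] end q 0.164 q range 0.117 0.176 maxth 0.08 amp 0.0014
```

View pics/t4.png

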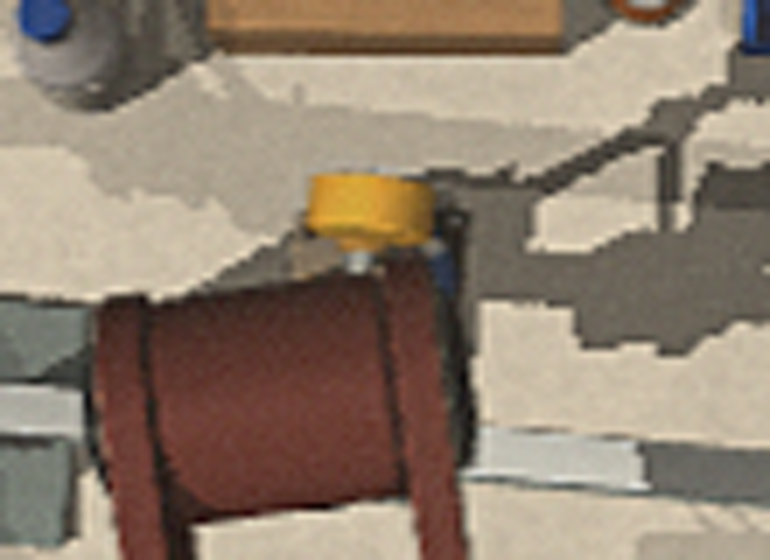

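The block hides the fan from above, and 0.09 rad of swing remains. My plan assumed an arm lag, but the readings show almost none. I'll check that against the measured state and replan.

```bash
python3 - <<'E'
from plan import *
d=np.r_[[0]*5,-5.5,-8.5,-9,-7,-2.5,3.5,10.5,17.5,23.5,28,30,30,30,27.5,22,15,7.5,-.5,-8,-14,-17.5,-18.5,-17,-13,-7,0,0]/1000
for w in(3.13,3.17,3.21):
  for tau in(.01,.02,.03,.05):
    e=sim(np.r_[d,[0]*11],.0465,.1944,-.583,tau=tau,W2=w*w)[-1]; print(w,tau,e[2:].round(3))
print("meas .089 -.037")
E
sed -i 's/tau=0.05/tau=0.01/' plan.py
python3 - <<'E'
import pickle; from plan import *; from h import manip
L=pickle.load(open("seqn.pkl","rb")); print(fit(L))
T,m,th,om,w,e=fit(L,3.1715); now=manip.state()["time"]; print(now); th,om=adv(th,om,w,now-T)
for k in(0,2,5): 
  a=adv(th,om,w,.1*k); print(k,a)
  for N in (14,20): cancel(*a,.1628,.164,N,w)
E
```

```text
3.13 0.01 [ 0.086 -0.039]
3.13 0.02 [ 0.069 -0.022]
3.13 0.03 [ 0.053 -0.01 ]
3.13 0.05 [ 0.019 -0.001]
3.17 0.01 [ 0.066 -0.054]
3.17 0.02 [ 0.05  -0.031]
3.17 0.03 [ 0.034 -0.014]
3.17 0.05 [-0.     0.006]
3.21 0.01 [ 0.046 -0.054]
3.21 0.02 [ 0.031 -0.026]
3.21 0.03 [ 0.015 -0.003]
3.21 0.05 [-0.018  0.027]
meas .089 -.037
(np.float64(13.55), np.float64(-0.0023370354624115165), np.float64(0.08537427988539788), np.float64(-0.05855383272611398), np.float64(3.5570132889232866), np.float64(0.004334038234030283))
13.65
0 (np.float64(0.08640574518013168), np.float64(-0.08171484121131625))
[14.3, 18.8, 15.8, 8.3, -1.0, -9.7, -15.9, -18.2, -16.5, -11.3, -3.9, 3.6, 8.6, 8.3] end q 0.164 q range 0.144 0.219 maxth 0.062 amp 0.0001
[3.6, 5.0, 4.7, 2.9, 0.2, -3.0, -6.1, -8.5, -10.0, -10.3, -9.3, -7.0, -3.9, -0.2, 3.5, 6.8, 9.0, 9.7, 8.6, 5.4] end q 0.1639 q range 0.121 0.179 maxth 0.071 amp 0.0001
2 (np.float64(0.05432977182008833), np.float64(-0.2282176340039))
[13.1, 15.6, 10.8, 1.9, -7.9, -16.0, -20.4, -20.1, -15.2, -6.7, 3.3, 12.2, 16.8, 13.8] end q 0.164 q range 0.119 0.204 maxth 0.087 amp 0.0002
[0.5, -0.2, -1.6, -3.5, -5.5, -7.3, -8.5, -8.8, -8.2, -6.7, -4.4, -1.5, 1.8, 4.9, 7.7, 9.6, 10.4, 9.9, 8.0, 4.6] end q 0.164 q range 0.107 0.164 maxth 0.072 amp 0.0
5 (np.float64(-0.02705451507164345), np.float64(-0.2727832910218739))
[2.5, 0.7, -3.4, -8.1, -11.9, -13.6, -12.6, -8.9, -3.0, 4.2, 11.0, 15.7, 16.6, 11.9] end q 0.1639 q range 0.105 0.166 maxth 0.085 amp 0.0001
[-4.1, -7.2, -9.1, -9.9, -9.5, -8.1, -5.9, -3.1, -0.1, 2.8, 5.3, 7.3, 8.4, 8.7, 8.1, 6.9, 5.2, 3.4, 1.7, 0.5] end q 0.1641 q range 0.106 0.164 maxth 0.069 amp 0.0001
```

```bash
sed -i 's/3.1715/3.14/' watch.py; python3 - <<'E'
import pickle; from plan import *
L=pickle.load(open("seqn.pkl","rb")); T,m,th,om,w,e=fit(L,3.14); a=adv(th,om,w,13.65+.3-T); cancel(*a,.1628,.1665,17,w);a=adv(th,om,w,13.65-T); print(a); cancel(*a,.1628,.1665,20,w)
E
```

```text
[3.0, 3.0, 1.0, -2.3, -6.0, -9.1, -11.0, -11.3, -9.9, -6.8, -2.4, 2.6, 7.5, 11.4, 13.3, 12.5, 8.2] end q 0.1665 q range 0.111 0.17 maxth 0.081 amp 0.0001
(np.float64(0.08727213140093634), np.float64(-0.07545250862924692))
[3.9, 5.6, 5.4, 3.7, 0.9, -2.4, -5.6, -8.3, -9.9, -10.4, -9.5, -7.4, -4.3, -0.6, 3.2, 6.6, 8.9, 9.8, 8.7, 5.5] end q 0.1666 q range 0.124 0.182 maxth 0.072 amp 0.0001
```

Call:
{"op": "apply_moves", "data": {
  "moves": [
    [1,0,0,4,0,0,0],
    [1,0,0,5.5,0,0,0],
    [1,0,0,5.5,0,0,0],
    [1,0,0,3.5,0,0,0],
    [1,0,0,1,0,0,0],
    [1,0,0,-2.5,0,0,0],
    [1,0,0,-5.5,0,0,0],
    [1,0,0,-8.5,0,0,0],
    [1,0,0,-10,0,0,0],
    [1,0,0,-10.5,0,0,0],
    [1,0,0,-9.5,0,0,0],
    [1,0,0,-7.5,0,0,0],
    [1,0,0,-4,0,0,0],
    [1,0,0,-0.5,0,0,0],
    [1,0,0,3,0,0,0],
    [1,0,0,6.5,0,0,0],
    [1,0,0,9,0,0,0],
    [1,0,0,10,0,0,0],
    [1,0,0,8.5,0,0,0],
    [1,0,0,5.5,0,0,0]
  ]
}}

```text
time: 15.65
tool_pos: [0.4971, 0.1516, 0.3139]
tool_rot: [-0.706, 0.707, -0.031, 0.031]
contact_force: [-5.0, -2.1, 6.8]
gripper_width: 0.31
```

```bash
python3 watch.py 30 .1665
```

```text
now 17.15 q 0.16717808717266913 off -0.0028179186756402803 th,om -0.0058894112436570405 -0.007122373970552873 amp 0.00631111895821757 noise 0.005000868844529236
t 17.15 tcp [0.4971 0.1521 0.3139] gantry [ 0.0014 -0.3139  0.1672] togo [-482.   313.6 -195.1] turn [-0.09  0.04 -0.  ] F [-4.   2.9  6.5] 0.31036030598591896
[-0.7, -1.0, -1.1, -0.9, -0.6, -0.1, 0.3, 0.6, 0.8, 0.9, 0.7, 0.4] end q 0.1665 q range 0.163 0.167 maxth 0.006 amp 0.0
[-0.7, -1.0, -1.0, -0.9, -0.5, -0.2, 0.2, 0.5, 0.7, 0.8, 0.7, 0.5, 0.3, 0.0, -0.2, -0.2] end q 0.1662 q range 0.163 0.167 maxth 0.006 amp 0.0001
[-0.4, -0.6, -0.7, -0.6, -0.5, -0.2, 0.0, 0.3, 0.5, 0.6, 0.7, 0.7, 0.6, 0.4, 0.1, -0.1, -0.3, -0.4, -0.4, -0.3] end q 0.1666 q range 0.164 0.168 maxth 0.006 amp 0.0
```

The swing is down to about 0.006 rad. I'll check the fan centre more precisely from the earlier unobstructed frames, and look at the block over the fan.

```bash
python3 - <<'E'
from h import *; import pickle
for im in (cv2.imread("pics/top0.png"),pickle.load(open("seq1.pkl","rb"))[5][3]):
    sub=im[165:212,215:255]; hsv=cv2.cvtColor(sub,cv2.COLOR_BGR2HSV)
    m=((hsv[...,2]<50)|((hsv[...,0]>95)&(hsv[...,0]<125)&(hsv[...,1]>110))).astype(np.uint8)
    m=cv2.morphologyEx(m,cv2.MORPH_OPEN,np.ones((3,3),np.uint8))
    k,l,s,c=cv2.connectedComponentsWithStats(m); i=1+s[1:,4].argmax(); rr=cv2.minAreaRect(np.argwhere(l==i)[:,::-1].astype(np.float32)); uv=np.array(rr[0])+[215,165]
    b=hsv; mb=((hsv[...,0]>95)&(hsv[...,0]<125)&(hsv[...,1]>110)); bb=np.argwhere(mb)[:,::-1]; ub=(bb.min(0)+bb.max(0))/2+[215,165]
    for u in(uv,ub): print(u,rr[1],W.T@(onz("top",u,.024)-O))
S=manip.grab_frame("side"); print(wy(S)); cv2.imwrite("pics/s5.png",cv2.resize(S[110:250,180:310],None,fx=4.2,fy=4.2,interpolation=cv2.INTER_CUBIC))
for P in((.1,.1638,.06),(.1,.1638,.11)): print(proj("side",O+gx*P[0]+gy*P[1]+np.array([0,0,P[2]])))
E
```

```text
[231.5 182.5] (3.0, 3.0) [ 0.12901534 -0.024       0.18054314]
[234.  189.5] (3.0, 3.0) [ 0.10178099 -0.024       0.16777953]
[231.5 182.5] (3.0, 3.0) [ 0.12901534 -0.024       0.18054314]
[234.  189.5] (3.0, 3.0) [ 0.10178099 -0.024       0.16777953]
(np.float64(0.16467172735613875), np.float64(0.3391272992652422), 253)
[250.15137974 204.76775772]
[249.75329349 193.94124329]
```

View pics/s5.png

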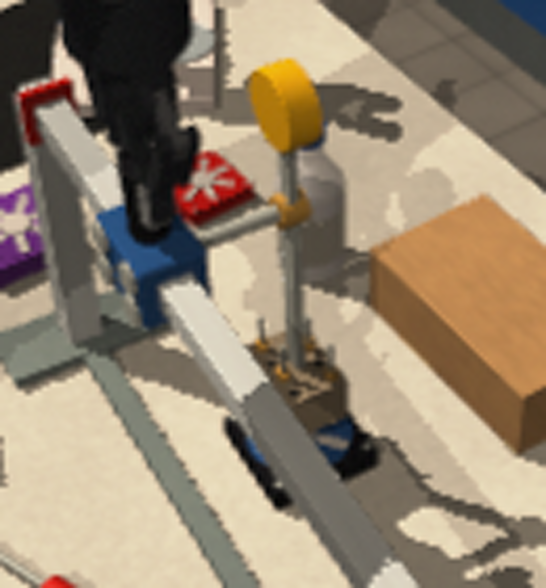

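```bash
python3 - <<'E'
from h import *; import pickle
L=pickle.load(open("seq1.pkl","rb"))
im=np.mean([x[3][165:215,210:262].astype(float) for x in L if x[0]=="top"][:6],0).astype(np.uint8); im0=cv2.imread("pics/top0.png")[165:215,210:262]
for nm,I in(("avg",im),("t0",im0)):
    B=I.astype(int); blue=(B[...,0]-B[...,2]>25)&(B[...,0]>50); p=np.argwhere(blue)[:,::-1]+[210,165]
    dark=I.max(2)<62; 
    print(nm,len(p),p.min(0),p.max(0),p.mean(0),W.T@(onz("top",(p.min(0)+p.max(0))/2,.022)-O))
print("rows V, t0"); g=im0.max(2)
for r in(10,13,16,20,24,28,32,34): print(r+165,g[r,10:42].tolist())
E
```

```text
avg 111 [225 180] [243 199] [234.14414414 190.27027027] [ 0.10198229 -0.022       0.16790181]
t0 110 [225 180] [243 199] [234.61818182 190.13636364] [ 0.10198229 -0.022       0.16790181]
rows V, t0
175 [196, 192, 194, 163, 165, 177, 193, 180, 192, 184, 189, 186, 189, 181, 194, 183, 194, 182, 191, 172, 168, 165, 164, 167, 169, 170, 167, 166, 164, 166, 162, 161]
178 [199, 194, 184, 171, 146, 86, 62, 61, 59, 55, 62, 66, 63, 68, 80, 77, 85, 86, 89, 91, 86, 85, 84, 83, 137, 161, 156, 213, 214, 210, 198, 190]
181 [191, 203, 189, 176, 149, 31, 49, 44, 50, 99, 126, 122, 118, 122, 130, 192, 157, 112, 123, 108, 74, 51, 47, 53, 133, 152, 57, 80, 98, 91, 148, 213]
185 [97, 98, 80, 75, 46, 43, 62, 67, 75, 103, 108, 84, 64, 70, 83, 108, 78, 92, 119, 123, 161, 215, 203, 142, 60, 44, 71, 106, 101, 102, 110, 111]
189 [94, 78, 84, 71, 48, 71, 66, 66, 68, 70, 66, 77, 107, 104, 104, 107, 102, 93, 70, 64, 65, 65, 58, 65, 59, 40, 82, 109, 101, 108, 105, 104]
193 [90, 68, 104, 117, 33, 83, 128, 119, 118, 116, 119, 142, 162, 59, 66, 63, 59, 62, 55, 56, 63, 68, 77, 82, 50, 62, 91, 102, 148, 210, 204, 207]
197 [190, 173, 147, 42, 36, 37, 45, 55, 103, 154, 192, 130, 114, 115, 115, 114, 157, 235, 182, 113, 127, 101, 54, 50, 47, 77, 107, 95, 150, 209, 197, 198]
199 [206, 209, 159, 33, 57, 43, 41, 42, 36, 47, 56, 70, 114, 121, 122, 126, 132, 129, 82, 49, 46, 48, 69, 93, 52, 72, 104, 93, 145, 209, 196, 191]
```

The hub, frame and rotor edges all centre on column ~234.3, so the fan's gy is about 0.167. The carrier is at 0.1645. I'll shift it +2 mm and take out the last of the swing with it.

```bash
python3 - <<'E'
import pickle; from plan import *; from h import manip
L=pickle.load(open("seqn.pkl","rb")); T,m,th,om,w,e=fit(L,3.14); now=manip.state()["time"]; a=adv(th,om,w,now-T); print(now,a); cancel(*a,.1672,.1692,12,w)
E
```

```text
17.2 (np.float64(-0.006171633671594509), np.float64(-0.004143325279776098))
[-0.4, -0.7, -0.8, -0.7, -0.4, -0.1, 0.3, 0.7, 1.0, 1.2, 1.0, 0.7] end q 0.169 q range 0.164 0.169 maxth 0.006 amp 0.0002
```

Call:
{"op": "apply_moves", "data": {
  "moves": [
    [1,0,0,-0.4,0,0,0],
    [1,0,0,-0.7,0,0,0],
    [1,0,0,-0.8,0,0,0],
    [1,0,0,-0.7,0,0,0],
    [1,0,0,-0.4,0,0,0],
    [1,0,0,-0.1,0,0,0],
    [1,0,0,0.3,0,0,0],
    [1,0,0,0.7,0,0,0],
    [1,0,0,1,0,0,0],
    [1,0,0,1.2,0,0,0],
    [1,0,0,1,0,0,0],
    [1,0,0,0.7,0,0,0]
  ]
}}

```text
time: 18.4
tool_pos: [0.4972, 0.153, 0.3139]
tool_rot: [-0.706, 0.707, -0.031, 0.031]
contact_force: [-4.4, -1.1, 7.4]
gripper_width: 0.314
```

```bash
python3 watch.py 45 .169
```

```text
now 20.65 q 0.1682561011938218 off -0.0028751209764249597 th,om 0.001324292546713228 -0.0027375763665813905 amp 0.0015855141279560018 noise 0.0038418543118018847
t 20.65 tcp [0.4972 0.1531 0.3138] gantry [ 0.0014 -0.3138  0.1682] togo [-481.8  314.1 -195.9] turn [ 0.02 -0.   -0.02] F [-4.8 -1.2  7.6] 0.31176494278727
[0.5, 0.6, 0.4, 0.1, -0.2, -0.5, -0.5, -0.4, -0.2, 0.1, 0.4, 0.4] end q 0.169 q range 0.168 0.17 maxth 0.002 amp 0.0001
[0.2, 0.3, 0.3, 0.2, 0.0, -0.1, -0.2, -0.3, -0.3, -0.2, -0.1, 0.0, 0.2, 0.3, 0.3, 0.2] end q 0.1691 q range 0.168 0.169 maxth 0.002 amp 0.0001
[0.1, 0.1, 0.1, 0.1, 0.0, -0.0, -0.1, -0.1, -0.1, -0.1, -0.1, -0.1, 0.0, 0.1, 0.1, 0.2, 0.2, 0.2, 0.2, 0.1] end q 0.1692 q range 0.168 0.169 maxth 0.001 amp 0.0002
```

The swing is now about 0.0016 rad. I'll hold for 3 s more (over 5 s in all), then open and rise straight up.

Call:
{"op": "apply_moves", "data": {
  "moves": [
    [1,0,0,0,0,0,0],
    [1,0,0,0,0,0,0],
    [1,0,0,0,0,0,0],
    [1,0,0,0,0,0,0],
    [1,0,0,0,0,0,0],
    [1,0,0,0,0,0,0],
    [1,0,0,0,0,0,0],
    [1,0,0,0,0,0,0],
    [1,0,0,0,0,0,0],
    [1,0,0,0,0,0,0],
    [1,0,0,0,0,0,0],
    [1,0,0,0,0,0,0],
    [1,0,0,0,0,0,0],
    [1,0,0,0,0,0,0],
    [1,0,0,0,0,0,0],
    [1,0,0,0,0,0,0],
    [1,0,0,0,0,0,0],
    [1,0,0,0,0,0,0],
    [1,0,0,0,0,0,0],
    [1,0,0,0,0,0,0]
  ]
}}

```text
time: 22.65
tool_pos: [0.4972, 0.1531, 0.3139]
tool_rot: [-0.706, 0.707, -0.031, 0.031]
contact_force: [-5.2, -0.6, 7.9]
gripper_width: 0.312
```

Call:
{"op": "apply_moves", "data": {
  "moves": [
    [1,0,0,0,0,0,0],
    [1,0,0,0,0,0,0],
    [1,0,0,0,0,0,0],
    [1,0,0,0,0,0,0],
    [1,0,0,0,0,0,0],
    [1,0,0,0,0,0,0],
    [1,0,0,0,0,0,0],
    [1,0,0,0,0,0,0],
    [1,0,0,0,0,0,0],
    [1,0,0,0,0,0,0],
    [-1,0,0,0,0,0,0],
    [-1,0,0,0,0,0,0],
    [-1,0,0,0,0,0,0],
    [-1,0,0,0,0,0,0],
    [-1,0,0,0,0,0,0],
    [-1,0,0,0,0,0,0],
    [-1,0,0,0,0,0,0],
    [-1,0,0,0,0,0,0]
  ]
}}

```text
time: 24.45
tool_pos: [0.4976, 0.1532, 0.3123]
tool_rot: [-0.706, 0.706, -0.031, 0.031]
contact_force: [0.1, 0.8, -0.7]
gripper_width: 1.001
```

```bash
python3 watch.py 30 .169 | head -2
```

```text
now 25.95 q 0.1683486437734361 off -0.003103227903729602 th,om 0.0014564586293590428 0.0017196430964480237 amp 0.0015560205555530217 noise 0.003625964744808848
t 25.95 tcp [0.4976 0.1531 0.3123] gantry [ 0.0018 -0.3123  0.1683] togo [-482.3  312.3 -196.1] turn [-0.   -0.01 -0.  ] F [-0.4 -0.5 -0.6] 1.0010110803496608
```

Still quiet after the release, so I'll raise the gripper straight up.

Call:
{"op": "apply_moves", "data": {
  "moves": [
    [-1,0,-8,0,0,0,0],
    [-1,0,-15,0,0,0,0],
    [-1,0,-20,0,0,0,0],
    [-1,0,-25,0,0,0,0],
    [-1,0,-25,0,0,0,0],
    [-1,0,-25,0,0,0,0],
    [-1,0,-15,0,0,0,0],
    [-1,0,0,0,0,0,0],
    [-1,0,0,0,0,0,0]
  ]
}}

```text
time: 26.85
tool_pos: [0.4976, 0.1531, 0.4451]
tool_rot: [-0.706, 0.706, -0.031, 0.031]
contact_force: [0.9, 0.3, -0.5]
gripper_width: 1.001
```

```bash
python3 watch.py 30 .169 | head -2; python3 - <<'E'
from h import *
print(wy(manip.grab_frame("side")))
S=manip.grab_frame("side"); cv2.imwrite("pics/s6.png",S)
E
```

```text
Traceback (most recent call last):
  File "watch.py", line 4, in <module>
    s=manip.state(); L.append(("side",s["time"],(s["tool_pos"]-O)@gy,manip.grab_frame("side")))
                                                                     ~~~~~~~~~~~~~~~~^^^^^^^^
ValueError: 200 camera calls are used up
Traceback (most recent call last):
ValueError: 200 camera calls are used up
```

```bash
python3 - <<'E'
from plant import manip
print(manip.job_done())
E
```

```text
the job is handed in; nothing more can be done
None
```

The job is handed in: the block was left hanging almost still over the larger blue and white fan, at about 28 s of the 61 s allowed. I pulled the carrier out over the bar, took the swing out with trolley moves, held it still for over 5 s, then let go and raised the gripper straight up.

**Swing:** about 0.27 rad after slipping off the bar, then 0.09, 0.006 and 0.0016 rad. In the 1.5 s after the fingers opened it was still 0.0016 rad, and the trolley had not moved measurably.

**Centring:** the carrier measured about 0.1652 m along the beam after release. My estimates of the fan centre ran from 0.164 to 0.168 m, so I aimed at about 0.167 m. That puts it 1 to 3 mm off. A side view taken before the last 2 mm shift showed the block over the fan.

**Checks that failed or disagreed:**
- **Last look:** I had used up all 200 camera calls, so there was no picture after the gripper went up. The wrist force read under 1 N when the lift ended.
- **First calming move:** it left 0.09 rad because I had assumed an arm lag that was not there. I corrected the model and planned the next move from it.
- **Loose things:** I did not measure them again at the end. The pictures I viewed showed nothing disturbed.

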